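# Carry the glaze row over to the work rack

### The arm

A 6-joint arm with a two-finger parallel gripper is mounted at the origin on the work surface. World frame = base frame: x ahead of the robot, y to its left, z up, the work surface at z = 0. Lengths are in mm, angles in degrees, forces in N, time in s.
With the tool pointing down it reaches from about 325 to 925 mm from the base axis. Payload 3.1 kg.
Tool frame: the origin (TCP) lies between the finger pads; the fingertips stand 11 mm ahead of it and the grasp point (between the pads) lies 8 mm behind it; z points along the fingers, y is the line along which they close (so a half turn about z gives the same grasp; the last joint's range is limited). The gripper opens to 85 mm and grips with 20 to 120 N. Pads are 22 mm wide; open, the fingers measure 114 mm over their backs; the gripper's body (76 mm by 85 mm) begins 54 mm behind the grasp point. The pads swing forward as they close: fully open they stand 13 mm farther back than shut.
Start: joints at [-71.001, 12.427, 92.441, -0, 75.132, -6.429], TCP at [268.381, -564.456, 215.8] pointing down, gripper open.
Joint ranges: [-157.48, 157.48], [-44.54, 120.13], [17.64, 146.25], [-64.5, 244.5], [7.68, 150.69], [-147.95, 147.95]. Speed limits (degrees/s): [159.86, 159.86, 180, 180, 180, 180].

### API

Orientations are given as a 3x3 rotation matrix whose columns are the frame's x, y, z axes.
In Python, from rig import manip gives the robot as it stands.
- The arm moves only by the tool carry_out, never from a script. Its arguments are lists of equal length, an entry for each row: "claw": the finger opening in m, from 0 to 0.0854; "translation": the shift along the tool's x, y, z in m, a list of three; "yaw": the turn about the tool's z in degrees. A call has 1 to 8 rows; each row is the pose to reach, as a shift and turn from the pose commanded when the call began, along the tool's axes at that moment; what a row does not reach only later rows make up. A row lasts 1/12 s, in which the tool goes at most 41.7 mm and 7.16 degrees, less where a joint would pass 70% of its speed; a pose out of reach is approached as far as the arm can. A call with a gripper value outside its range is refused whole. The fingers move at their own pace and stop on an object; "grip_force" is the grip in N (left out, the last holds). Time passes only in rows, so rows that repeat a pose let the fingers close. It gives the time, the measured TCP pose, the force, the opening and the grip force at its end, in the units of the state.
- manip.sense(): the state, without advancing time (a new reading comes with each control period).
- manip.capture(name): name is "scene" or "top"; returns a dict with "image" (400x640x3 uint8, red, green, blue), "intrinsics" (3x3 intrinsics, pixels), "camera_from_world" (4x4, takes a point from world to camera coordinates). Camera axes: x right, y down, z forward; pixel columns grow to the right and rows downward; lengths in mm; the calibration is good to about 2 mm. A picture is of the moment at which its call begins. There is no depth.
- manip.finish_job(): hands the job in; it is judged then, once.
Trained networks look in the newest picture that a camera, given by its name, has taken for a name from the list of things; names that differ only in an ending like _2 or _b are one class to them, and where a whole thing is asked for, a point or a joint stands for the part that bears it (a point fixed in the world has none). Each returns a list of dicts, best first, with "conf" (0 to 1); they miss things now and then, are a little off and sometimes report something else, mostly with a low value. They report only what shows in the picture. A call takes as long as a camera call. They do not tell look-alikes from the thing itself.
- manip.spot_in(target, camera): "box" ([centre column, centre row, width, height] in pixels, round what is visible of it).
The state is a dict: "clock": time; "qpos": joint angles; "qvel": joint speeds; "effort": joint torques, N m; "ee_pos": TCP position; "ee_rot": TCP orientation; "contact_force": force on the tool from outside, world axes, zero at the start; "ft_torque": the same for the moment, N m; "gripper_width": finger opening in mm; "finger_force": force on a finger pad.
Only numpy, scipy, OpenCV 4.12 (cv2) and the standard library are available. Lean on these libraries where they do the work, as an engineer would, in place of code of your own. Each camera call takes 0.05 s, during which the arm holds its last target. There are 200 camera calls.

### The job

Set out the glazes for the dipping session: move the four glaze jars from the pine storage rack to the empty wire work rack, one jar to a bay, in the same left-to-right order in which they now stand behind their sample tiles. Keep the jars upright and set each one down gently in its bay rather than dropping it.

Things in the scene. Friction and masses are not known exactly. Their poses are not given: they have to be found in the camera images.
- storage_rack: Pine jar rack, fixed, 340 x 150 mm. Origin under the middle of its row of bays, at table height; x to its back, y along the row to its left. Four bays 74 mm square inside, centres x = 0, y = +120, +40, -40, -120 mm, floor at z = 12 mm, walls up to z = 42 mm. A sloping ledge with the sample tiles runs along its front (-x). Beside the work rack, on either side; each rack is turned up to 0.25 rad.
- work_rack: Wire rack, empty, fixed, 336 x 92 mm: aluminium floor sheet with its top at z = 14 mm and four open bays framed by 6 mm steel rods whose tops are at z = 45 mm. Origin at the centre of its footprint, at table height; x to its back, y along the row to its left. Bays 74 mm square inside, centres x = 0, y = +120, +40, -40, -120 mm.
- tile_red: Fired sample tile, dark red, 44 x 44 x 6 mm, white rim, glued on the storage rack's sloping ledge in front of the bay where the jar with the dark red lid stands at the start. Origin: centre of the tile, 75 mm in front (-x) of that bay's centre, 30 mm above the table; y along the row. It stays there.
- tile_blue: Fired sample tile, cobalt blue, 44 x 44 x 6 mm, white rim, glued on the storage rack's sloping ledge in front of the bay where the jar with the cobalt blue lid stands at the start. Origin: centre of the tile, 75 mm in front (-x) of that bay's centre, 30 mm above the table; y along the row. It stays there.
- tile_green: Fired sample tile, green, 44 x 44 x 6 mm, white rim, glued on the storage rack's sloping ledge in front of the bay where the jar with the green lid stands at the start. Origin: centre of the tile, 75 mm in front (-x) of that bay's centre, 30 mm above the table; y along the row. It stays there.
- tile_yellow: Fired sample tile, ochre yellow, 44 x 44 x 6 mm, white rim, glued on the storage rack's sloping ledge in front of the bay where the jar with the ochre yellow lid stands at the start. Origin: centre of the tile, 75 mm in front (-x) of that bay's centre, 30 mm above the table; y along the row. It stays there.
- jar_red: Full, closed round glaze jar, white, with lid and stripe in dark red: body 52 mm across, 72 mm high; lid 48 mm across; 90 mm high in all; 0.17 to 0.33 kg. Origin: centre of its underside, z up its axis; yaw does not matter. Starts upright in the storage rack bay behind the dark red tile. Grasp the body from above, fingers before and behind it, about 58 mm above its underside.
- jar_blue: Full, closed round glaze jar, white, with lid and stripe in cobalt blue: body 52 mm across, 72 mm high; lid 48 mm across; 90 mm high in all; 0.17 to 0.33 kg. Origin: centre of its underside, z up its axis; yaw does not matter. Starts upright in the storage rack bay behind the cobalt blue tile. Grasp the body from above, fingers before and behind it, about 58 mm above its underside.
- jar_green: Full, closed round glaze jar, white, with lid and stripe in green: body 52 mm across, 72 mm high; lid 48 mm across; 90 mm high in all; 0.17 to 0.33 kg. Origin: centre of its underside, z up its axis; yaw does not matter. Starts upright in the storage rack bay behind the green tile. Grasp the body from above, fingers before and behind it, about 58 mm above its underside.
- jar_yellow: Full, closed round glaze jar, white, with lid and stripe in ochre yellow: body 52 mm across, 72 mm high; lid 48 mm across; 90 mm high in all; 0.17 to 0.33 kg. Origin: centre of its underside, z up its axis; yaw does not matter. Starts upright in the storage rack bay behind the ochre yellow tile. Grasp the body from above, fingers before and behind it, about 58 mm above its underside.
Not all that is in view belongs to the job. There is more than one size of the jar_blue; the one meant has the size given above. Of the things that look like the jar_yellow, the larger one is meant.

How it is judged (in metres and radians):
At the end, for the whole second after the job is handed in: Each jar stands released, upright (within 0.1 rad) and at rest on the floor of the work rack, in the bay (within 20 mm of its centre along each side, underside within 6 mm of the floor) that has the same place in the row, counted from the left, as the tile of its colour has on the storage rack (((y of tile_red in the frame of storage_rack between 0.09 and 0.15 m and y of jar_red in the frame of work_rack between 0.1 and 0.14 m) or (y of tile_red in the frame of storage_rack between 0.01 and 0.07 m and y of jar_red in the frame of work_rack between 0.02 and 0.06 m) or (y of tile_red in the frame of storage_rack between -0.07 and -0.01 m and y of jar_red in the frame of work_rack between -0.06 and -0.02 m) or (y of tile_red in the frame of storage_rack between -0.15 and -0.09 m and y of jar_red in the frame of work_rack between -0.14 and -0.1 m)) and x of jar_red in the frame of work_rack between -0.02 and 0.02 m and z of jar_red in the frame of work_rack between 0.008 and 0.02 m and angle between each of jar_red, jar_blue, jar_green, jar_yellow's own z axis and vertical below 0.1 rad and linear speed of each of jar_red, jar_blue, jar_green, jar_yellow below 0.02 m/s and ((y of tile_blue in the frame of storage_rack between 0.09 and 0.15 m and y of jar_blue in the frame of work_rack between 0.1 and 0.14 m) or (y of tile_blue in the frame of storage_rack between 0.01 and 0.07 m and y of jar_blue in the frame of work_rack between 0.02 and 0.06 m) or (y of tile_blue in the frame of storage_rack between -0.07 and -0.01 m and y of jar_blue in the frame of work_rack between -0.06 and -0.02 m) or (y of tile_blue in the frame of storage_rack between -0.15 and -0.09 m and y of jar_blue in the frame of work_rack between -0.14 and -0.1 m)) and x of jar_blue in the frame of work_rack between -0.02 and 0.02 m and z of jar_blue in the frame of work_rack between 0.008 and 0.02 m and ((y of tile_green in the frame of storage_rack between 0.09 and 0.15 m and y of jar_green in the frame of work_rack between 0.1 and 0.14 m) or (y of tile_green in the frame of storage_rack between 0.01 and 0.07 m and y of jar_green in the frame of work_rack between 0.02 and 0.06 m) or (y of tile_green in the frame of storage_rack between -0.07 and -0.01 m and y of jar_green in the frame of work_rack between -0.06 and -0.02 m) or (y of tile_green in the frame of storage_rack between -0.15 and -0.09 m and y of jar_green in the frame of work_rack between -0.14 and -0.1 m)) and x of jar_green in the frame of work_rack between -0.02 and 0.02 m and z of jar_green in the frame of work_rack between 0.008 and 0.02 m and ((y of tile_yellow in the frame of storage_rack between 0.09 and 0.15 m and y of jar_yellow in the frame of work_rack between 0.1 and 0.14 m) or (y of tile_yellow in the frame of storage_rack between 0.01 and 0.07 m and y of jar_yellow in the frame of work_rack between 0.02 and 0.06 m) or (y of tile_yellow in the frame of storage_rack between -0.07 and -0.01 m and y of jar_yellow in the frame of work_rack between -0.06 and -0.02 m) or (y of tile_yellow in the frame of storage_rack between -0.15 and -0.09 m and y of jar_yellow in the frame of work_rack between -0.14 and -0.1 m)) and x of jar_yellow in the frame of work_rack between -0.02 and 0.02 m and z of jar_yellow in the frame of work_rack between 0.008 and 0.02 m); the robot touches nothing.
It fails at once if a jar is tipped or knocked over (more than 0.6 rad from upright) (angle between any of jar_red, jar_blue, jar_green, jar_yellow's own z axis and vertical above 0.6 rad).
It fails at once if a jar is dropped into the work rack: within 16 mm of its floor a jar moves faster than 0.5 m/s (a fall of about 13 mm or more) ((x of jar_red in the frame of work_rack between -0.05 and 0.05 m and y of jar_red in the frame of work_rack between -0.17 and 0.17 m and z of jar_red in the frame of work_rack below 0.03 m and linear speed of jar_red above 0.5 m/s) or (x of jar_blue in the frame of work_rack between -0.05 and 0.05 m and y of jar_blue in the frame of work_rack between -0.17 and 0.17 m and z of jar_blue in the frame of work_rack below 0.03 m and linear speed of jar_blue above 0.5 m/s) or (x of jar_green in the frame of work_rack between -0.05 and 0.05 m and y of jar_green in the frame of work_rack between -0.17 and 0.17 m and z of jar_green in the frame of work_rack below 0.03 m and linear speed of jar_green above 0.5 m/s) or (x of jar_yellow in the frame of work_rack between -0.05 and 0.05 m and y of jar_yellow in the frame of work_rack between -0.17 and 0.17 m and z of jar_yellow in the frame of work_rack below 0.03 m and linear speed of jar_yellow above 0.5 m/s)).
It also fails if it takes over 102 s, if anything falls off the work surface, if the arm or the gripper's body presses on something with over 40 N, if the wrist force passes 120 N, or if a joint passes its speed limit or range.

## Working session

There is one attempt and no reset: what is moved stays moved. The work goes in short steps, Python scripts to look and compute and a tool call to move; the robot and the scene stay as the last step left them, time stands still between calls to the robot, and variables do not carry over. Pictures are saved under pics/ and viewed, at most 14 in all, crops included, and the job is handed in when it is done.

Besides the shell and the picture viewer there is one more tool, called by a JSON object that holds its "api" and its "payload". carry_out: Moves the arm, as the interface text tells. Its arguments: {"type":"object","properties":{"claw":{"type":"array","items":{"type":"number"}},"translation":{"type":"array","items":{"type":"array","items":{"type":"number"}}},"yaw":{"type":"array","items":{"type":"number"}},"grip_force":{"type":"number"}},"required":["claw","translation","yaw"]}

```bash
mkdir -p pics; ls; python3 - <<'E'
from rig import manip
import cv2
s=manip.sense(); print(s)
for c in("scene","top"):
    d=manip.capture(c); cv2.imwrite(f"pics/{c}0.png",d["image"][...,::-1])
    print(c,d["intrinsics"],d["camera_from_world"])
    for t in["storage_rack","work_rack"]+[a+"_"+b for a in("tile","jar") for b in("red","blue","green","yellow")]:
        print(t,[([round(float(v)) for v in o["box"]],round(float(o["conf"]),2)) for o in manip.spot_in(t,c)])
E
```

```text
pics
{'clock': 0.0, 'qpos': array([-7.10005688e+01,  1.24774154e+01,  9.25298462e+01,  6.37961605e-04,
        7.51325410e+01, -6.43028677e+00]), 'qvel': array([ 0.13841336, -0.03011173,  0.01803881,  0.00104194,  0.022555  ,
        0.02327054]), 'effort': array([ 3.90972591e-04, -3.96846664e+01, -3.03852689e+01, -5.75281979e-05,
        9.67716303e-03, -3.09151915e-06]), 'ee_pos': array([ 268.09990306, -563.61824533,  214.44874446]), 'ee_rot': array([[ 9.03114037e-01,  4.29400072e-01, -7.84191799e-04],
       [ 4.29400694e-01, -9.03111126e-01,  2.31058810e-03],
       [ 2.83954360e-04, -2.42345705e-03, -9.99997023e-01]]), 'contact_force': array([-0.01807   ,  0.20946009,  0.45537788]), 'ft_torque': array([-0.00676428, -0.02820817,  0.03405505]), 'finger_force': 0.0, 'gripper_width': 85.43114152613664}
scene [[490.73925261   0.         320.0795777 ]
 [  0.         490.73925261 207.43600586]
 [  0.           0.           1.        ]] [[ 2.20439600e-01  9.75333233e-01  1.14659076e-02 -7.21919366e+01]
 [ 5.28179534e-01 -1.09477318e-01 -8.42045781e-01 -2.17845730e+02]
 [-8.20019977e-01 
[... 834 characters left out ...]
23677e-01 -2.00638964e-02 -7.03059277e-02  5.18017460e+02]
 [ 7.01785316e-02  6.98538616e-03 -9.97509989e-01  1.02199902e+03]
 [ 0.00000000e+00  0.00000000e+00  0.00000000e+00  1.00000000e+00]]
storage_rack [([387, 229, 139, 65], 0.93)]
work_rack [([200, 184, 136, 42], 0.72), ([431, 248, 17, 18], 0.25)]
tile_red [([401, 246, 19, 20], 0.83)]
tile_blue [([431, 248, 20, 17], 0.88)]
tile_green [([368, 245, 20, 22], 0.32)]
tile_yellow [([336, 247, 21, 18], 0.25)]
jar_red [([404, 218, 26, 22], 0.59)]
jar_blue [([487, 237, 48, 33], 0.69), ([438, 218, 32, 18], 0.62)]
jar_green [([339, 215, 21, 20], 0.86)]
jar_yellow [([369, 216, 21, 24], 0.82), ([320, 166, 11, 19], 0.66), ([433, 248, 22, 18], 0.36)]
```

View both.

```bash
python3 - <<'E'
import cv2
a=cv2.imread("pics/top0.png")[120:300,110:530]; cv2.imwrite("pics/t1.png",cv2.resize(a,None,fx=1.9,fy=1.9,interpolation=cv2.INTER_CUBIC))
a=cv2.imread("pics/scene0.png")[150:310,120:520]; cv2.imwrite("pics/s1.png",cv2.resize(a,None,fx=2,fy=2,interpolation=cv2.INTER_CUBIC))
E
```

```text
(no output)
```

View pics/t1.png

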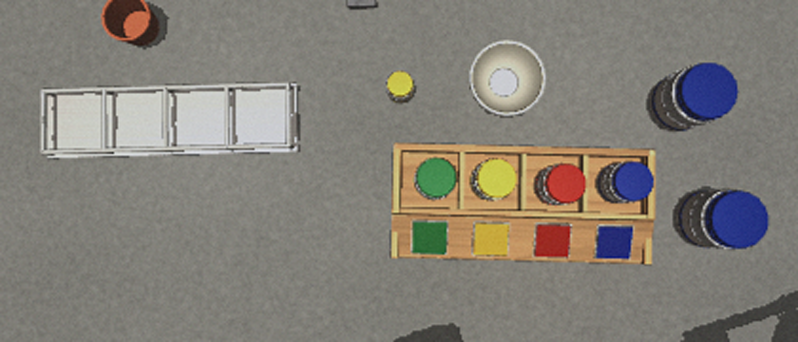

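View pics/s1.png

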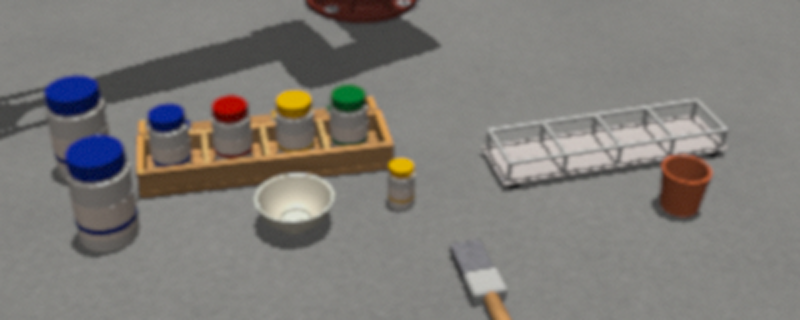

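View pics/top0.png

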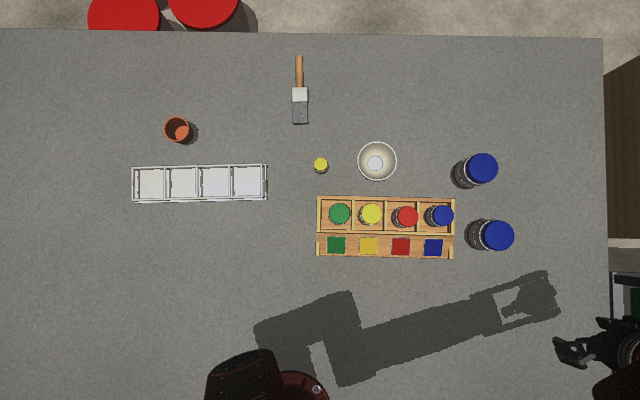

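The top view shows the storage rack at columns 317–455, with lids left to right green (340,214), yellow (371,214), red (405,216) and blue (440,215). The tiles below are in the same order. The empty work rack is at (200,184).

What could be taken for the jars:
- **Blue:** the rack jar (440,215), or the large jars at (482,168) and (497,235). The small one in the rack is meant.
- **Yellow:** the rack jar (371,214), or the small jar (320,164). The larger one, in the rack, is meant.
- **Red and green:** one of each.

Crop t1 confirms these choices. Next I measure the poses.

```bash
cat > h.py <<'E'
import numpy as np, cv2
from scipy.optimize import minimize
def proj(d,P):
    P=np.atleast_2d(P); T=d["camera_from_world"]; c=P@T[:3,:3].T+T[:3,3]; p=c@d["intrinsics"].T; return p[:,:2]/p[:,2:]
def back(d,uv,z):
    T=d["camera_from_world"]; R=T[:3,:3]; o=-R.T@T[:3,3]; r=R.T@np.linalg.inv(d["intrinsics"])@np.r_[uv,1]; return (o+r*(z-o[2])/r[2])[:2]
HUE=dict(red=[(0,9),(171,180)],blue=[(105,130)],green=[(50,85)],yellow=[(20,33)])
def mask(img,c,roi):
    h=cv2.cvtColor(img,cv2.COLOR_RGB2HSV); m=np.zeros(h.shape[:2],np.uint8)
    for a,b in HUE[c]: m|=cv2.inRange(h,(a,130,60),(b,255,255))
    u,v,r=roi; k=np.zeros_like(m); cv2.circle(k,(int(u),int(v)),r,255,-1); return m&k
def blob(m):
    n,l,s,c=cv2.connectedComponentsWithStats(m); i=1+np.argmax(s[1:,4]); return c[i],s[i,4]
t=np.linspace(0,2*np.pi,60,endpoint=False); C=np.c_[np.cos(t),np.sin(t)]
def hullc(d,P):
    h=cv2.convexHull(proj(d,P).astype(np.float32)); m=cv2.moments(h); return np.array([m["m10"],m["m01"]])/m["m00"]
def lid(d,c,roi,z0):
    uv,a=blob(mask(d["image"],c,roi)); xy=back(d,uv,z0+86)
    for _ in range(5):
        P=np.vstack([np.c_[xy+24*C,np.full(60,z0+z)] for z in(72,90)]); xy=xy+back(d,uv,z0+85)-back(d,hullc(d,P),z0+85)
    return xy,a
def W(x,y,th,L): # local points to world
    L=np.atleast_2d(L).astype(float); c,s=np.cos(th),np.sin(th)
    return np.c_[x+c*L[:,0]-s*L[:,1],y+s*L[:,0]+c*L[:,1],L[:,2]]
def box(hx,hy,z): return [(a*hx,b*hy,z) for a in(-1,1) for b in(-1,1)]
E
cat > m.py <<'E'
from rig import manip
from h import *
d=manip.capture("top"); s=manip.capture("scene")
J=dict(green=(340,214),yellow=(371,214),red=(405,216),blue=(441,215)); T=dict(green=(336,245),yellow=(369,245),red=(401,247),blue=(433,247))
Js=dict(green=(294,199),yellow=(267,202),red=(235,204),blue=(203,208))
tl=[]
for c in J:
    xy,a=lid(d,c,J[c]+(14,),12); xs,_=lid(s,c,Js[c]+(13,),12)
    uv,at=blob(mask(d["image"],c,T[c]+(11,))); tl.append(back(d,uv,30)); print(c,xy.round(1),a,"scene",xs.round(1),"tile",tl[-1].round(1),at)
tl=np.array(tl); e=tl[0]-tl[3]; th=np.arctan2(-e[0],e[1]); o=tl.mean(0)+75*np.array([np.cos(th),np.sin(th)])
print("storage",o.round(1),"yaw",th,"len",np.hypot(*e))
print("bays",W(*o,th,[(0,y,0) for y in(120,40,-40,-120)])[:,:2].round(1).tolist())
# work rack: hull fit in both cameras
K=np.array(box(46,168,0)+box(46,168,14)+box(43,163,45))
ms=[]
for k,(u0,u1,v0,v1) in((d,(125,275,158,208)),(s,(355,490,195,246))):
    h=cv2.cvtColor(k["image"],cv2.COLOR_RGB2HSV); m=cv2.inRange(h,(0,0,135),(180,50,255)); z=np.zeros_like(m); z[v0:v1,u0:u1]=m[v0:v1,u0:u1]
    n,l,st,_=cv2.connectedComponentsWithStats(z); z[np.isin(l,[i for i in range(n) if st[i,4]<6])]=0
    hull=cv2.convexHull(cv2.findNonZero(z)); f=np.zeros_like(z); cv2.fillConvexPoly(f,hull,255); ms.append((k,f))
def cost(p,sel):
    t=0
    for k,f in sel:
        g=np.zeros(f.shape,np.uint8); cv2.fillConvexPoly(g,np.round(cv2.convexHull(proj(k,W(p[0],p[1],p[2],K)).astype(np.float32))*16).astype(np.int32),255,shift=4,lineType=cv2.LINE_AA)
        t+=np.abs(g.astype(float)-f).sum()/f.sum()
    return t
p0=np.r_[back(d,(200,184),20),0]
for n,sel in(("top",ms[:1]),("scene",ms[1:]),("both",ms)):
    r=min((minimize(cost,p0+[0,0,a],args=(sel,),method="Nelder-Mead",options=dict(initial_simplex=p0+[0,0,a]+np.array([[0,0,0],[15,0,0],[0,15,0],[0,0,.08]]))) for a in(-.05,.05)),key=lambda r:r.fun)
    print("work",n,r.x,r.fun)
p=r.x; print("bays",W(*p,[(0,y,0) for y in(120,40,-40,-120)])[:,:2].round(1).tolist())
im=cv2.resize(d["image"],None,fx=4,fy=4,interpolation=cv2.INTER_CUBIC)[...,::-1].copy()
def poly(P,c): 
    q=(proj(d,P)+.5)*4-.5; cv2.polylines(im,[np.round(q).astype(int)],True,c,1)
sq=lambda b,z:[(37*i,b+37*j,z) for i,j in((1,1),(1,-1),(-1,-1),(-1,1))]
for b in(120,40,-40,-120): poly(W(*p,sq(b,45)),(0,0,255)); poly(W(*p,sq(b,14)),(255,0,0)); poly(W(*o,th,sq(b,42)),(255,0,255)); 
cv2.imwrite("pics/fitw.png",im[620:840,500:1100]); cv2.imwrite("pics/fits.png",im[760:1060,1240:1860])
E
python3 m.py
```

```text
green [ 493.8 -110.5] 218 scene [ 485.3 -110.5] tile [ 416.9 -107.7] 257
yellow [ 493.7 -186. ] 343 scene [ 490.1 -185.5] tile [ 417.2 -187.8] 278
red [ 489.3 -270.5] 346 scene [ 486.7 -270.3] tile [ 416.4 -267.3] 275
blue [ 493.1 -354. ] 326 scene [ 489.8 -353.4] tile [ 415.8 -347.7] 274
storage [ 491.6 -228. ] yaw -0.004212054539092949 len 239.97054318005564
bays [[492.1, -108.0], [491.7, -188.0], [491.4, -268.0], [491.1, -348.0]]
work top [5.67983345e+02 2.36285736e+02 6.16446387e-02] 0.2040290897919879
work scene [ 5.85255442e+02  2.29279739e+02 -1.67068685e-01] 0.37609487971410654
work both [5.63646890e+02 2.35253939e+02 2.01396019e-02] 0.6024974774112375
bays [[561.2, 355.2], [562.8, 275.2], [564.5, 195.3], [566.1, 115.3]]
```

View pics/fitw.png

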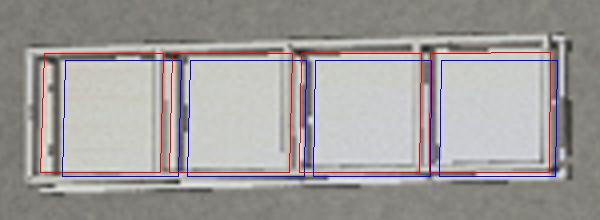

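View pics/fits.png

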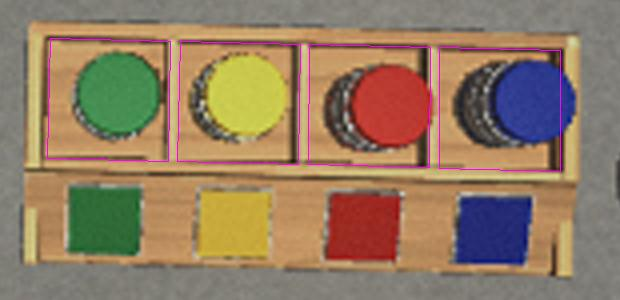

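```bash
sed -i 's/green=\[(50,85)\]/green=[(45,90)]/; s/(a,130,60)/(a,100,40)/' h.py
python3 - <<'E'
s=open("m.py").read()
s=s.replace('m=cv2.inRange(h,(0,0,135),(180,50,255))','m=cv2.inRange(h,(0,0,168 if k is d else 150),(180,50,255))').replace('st[i,4]<6','st[i,4]<12')
s=s.replace('cv2.imwrite("pics/fitw.png",im[620:840,500:1100]);','''
A=im[620:840,500:1100].copy(); M=cv2.cvtColor(cv2.resize(ms[0][1],None,fx=4,fy=4)[620:840,500:1100],cv2.COLOR_GRAY2BGR); S=s["image"][190:250,350:500,::-1]; S=cv2.resize(S,None,fx=4,fy=4,interpolation=cv2.INTER_CUBIC).copy()
for b in(120,40,-40,-120):
  for z in(14,45): cv2.polylines(S,[np.round((proj(s,W(*p,sq(b,z)))+.5-[350,190])*4).astype(int)],True,(0,0,255) if z>20 else (255,0,0),1)
cv2.imwrite("pics/fitw.png",np.vstack([A,M[::2],S[:240]]));''')
open("m.py","w").write(s)
E
python3 m.py
```

```text
green [ 493.1 -111.5] 325 scene [ 491.2 -111.6] tile [ 417.5 -107.8] 276
yellow [ 493.6 -185.5] 349 scene [ 489.9 -185.3] tile [ 417.1 -188. ] 280
red [ 489.  -269.9] 359 scene [ 486.2 -270.4] tile [ 417.  -267.3] 290
blue [ 493.2 -353.3] 342 scene [ 490.8 -352.7] tile [ 416.3 -347.5] 284
storage [ 492.  -228.1] yaw -0.005395876586701939 len 239.65978040465183
bays [[492.6, -108.1], [492.2, -188.1], [491.8, -268.1], [491.3, -348.1]]
work top [5.66162107e+02 2.42662413e+02 4.21978521e-02] 0.0696264456529483
work scene [5.51030745e+02 2.51549548e+02 6.91348747e-02] 0.18266603805517276
work both [5.64975039e+02 2.42679570e+02 4.35958099e-02] 0.28766836272298507
bays [[559.7, 362.6], [563.2, 282.6], [566.7, 202.7], [570.2, 122.8]]
```

View pics/fitw.png

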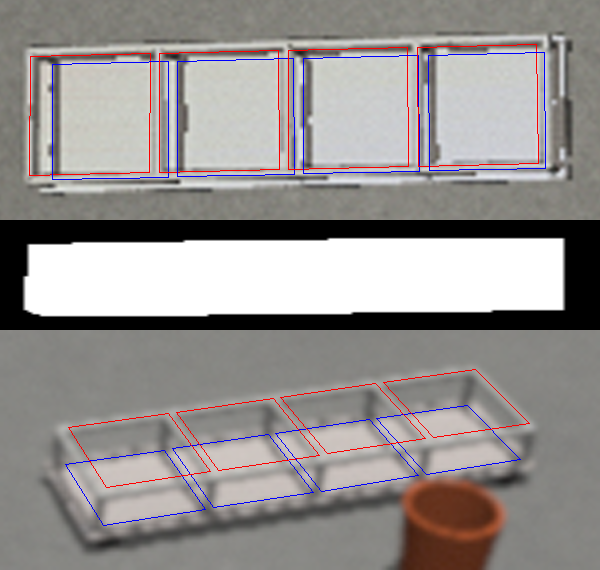

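```bash
cat > r.py <<'E'
from rig import manip
from h import *
d=manip.capture("top"); s=manip.capture("scene")
seg=[((a,-160),(a,160)) for a in(-40,40)]+[((-40,b),(40,b)) for b in(-160,-80,0,80,160)]
L=np.array([np.r_[np.array(a)+(np.array(b)-a)*t,42] for a,b in seg for t in np.linspace(0.03,.97,int(np.hypot(*(np.array(b)-a))/3))])
R=[]
for k in(d,s):
    g=cv2.GaussianBlur(cv2.cvtColor(k["image"],cv2.COLOR_RGB2GRAY).astype(np.float32),(0,0),.9)
    e=cv2.cornerEigenValsAndVecs # unused API name avoided below
    xx,yy,xy=cv2.Sobel(g,-1,2,0),cv2.Sobel(g,-1,0,2),cv2.Sobel(g,-1,1,1)
    R.append((k,np.clip(-( (xx+yy)/2-np.sqrt(((xx-yy)/2)**2+xy**2)),0,60).astype(np.float32)))
def c(p,sel): return -sum(cv2.remap(r,*(proj(k,W(*p,L)).astype(np.float32).T[:,:,None]),cv2.INTER_LINEAR).mean() for k,r in sel)
p0=np.array([565,241,.043])
for n,sel in(("top",R[:1]),("scene",R[1:]),("both",R)):
    G=[(c((x,y,t),sel),x,y,t) for x in np.arange(552,579,2) for y in np.arange(228,255,2) for t in np.arange(.01,.08,.01)]
    G.sort(); r=minimize(c,G[0][1:],args=(sel,),method="Nelder-Mead",options=dict(initial_simplex=np.array(G[0][1:])+np.array([[0,0,0],[2,0,0],[0,2,0],[0,0,.01]]))); print(n,r.x.round(3),r.fun)
E
sed -i '/cornerEigen/d' r.py; python3 r.py
```

```text
top [5.59084e+02 2.33842e+02 4.70000e-02] -41.286685943603516
scene [5.62659e+02 2.42002e+02 4.50000e-02] -29.392786026000977
both [5.59404e+02 2.41340e+02 4.70000e-02] -64.28898620605469
```

```bash
cat > v.py <<'E'
from rig import manip
from h import *
d=manip.capture("top"); s=manip.capture("scene")
def draw(k,p,u,v,w,h,f=5):
    im=cv2.resize(k["image"][v:v+h,u:u+w,::-1],None,fx=f,fy=f,interpolation=cv2.INTER_CUBIC).copy()
    if p is not None:
        for z,r,c in((42,(40,160),(0,0,255)),(14,(46,168),(255,0,0)),):
            Q=[(r[0]*i,r[1]*j,z) for i,j in((1,1),(1,-1),(-1,-1),(-1,1))]
            cv2.polylines(im,[np.round((proj(k,W(*p,Q))+.5-[u,v])*f).astype(int)],True,c,1)
        for b in(-80,0,80): cv2.polylines(im,[np.round((proj(k,W(*p,[(-40,b,42),(40,b,42)]))+.5-[u,v])*f).astype(int)],False,(0,200,0),1)
    return im
if __name__=="__main__":
    A,B=(565,242,.045),(560,241,.047)
    cv2.imwrite("pics/ab.png",np.vstack([draw(d,q,125,158,150,50,5)[:220] for q in(A,B)]))
    cv2.imwrite("pics/ab.png",np.vstack([draw(d,A,128,160,145,46),draw(d,B,128,160,145,46)]))
E
python3 v.py
```

```text
(no output)
```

View pics/ab.png

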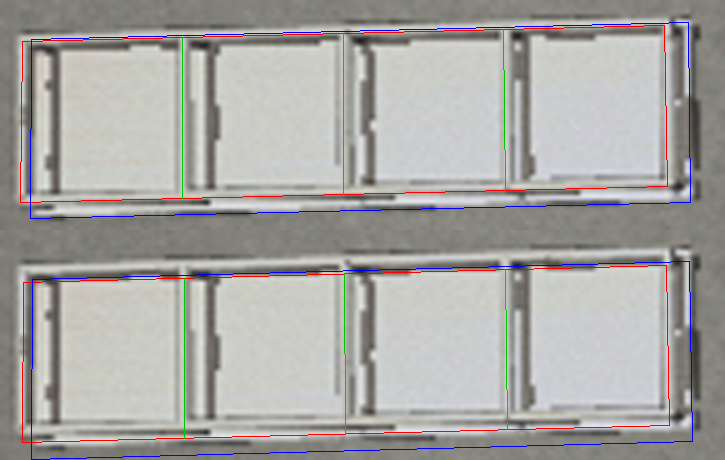

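Storage rack: origin (492,-228), yaw ≈ 0, tile spacing 80 mm as given. Work rack: about (566, 240.5), yaw 0.045, with the overlay drawn in crop ab.png. The jars stand at green (492,-111), yellow (492,-185), red (488,-270) and blue (492,-353). I start with blue.

{"api": "carry_out", "payload": {"claw": [0.085, 0.085, 0.085, 0.085, 0.085, 0.085, 0.085, 0.085], "translation": [[0.0, 0, -0.01], [0.0366, -0.0119, -0.01], [0.0732, -0.0238, -0.01], [0.11, -0.0356, -0.01], [0.1464, -0.0475, -0.01], [0.183, -0.0594, -0.01], [0.22, -0.0713, -0.005], [0.256, -0.083, 0.0]], "yaw": [-7, -14, -21, -28, -35, -42, -49, -56], "grip_force": 50}}

```text
clock: 2.17
ee_pos: [465.5, -378.4, 216.5]
ee_rot: [[0.143, 0.99, 0.001], [0.99, -0.143, -0.001], [-0.001, 0.001, -1.0]]
contact_force: [2.0, -0.8, 0.5]
gripper_width: 84.7
finger_force: 0.0
```

{"api": "carry_out", "payload": {"claw": [0.085, 0.085, 0.085, 0.085], "translation": [[0.0152, 0.0119, 0.01], [0.0304, 0.0237, 0.02], [0.0304, 0.0237, 0.025], [0.0304, 0.0237, 0.025]], "yaw": [-5, -8.6, -8.6, -8.6]}}

```text
clock: 2.5
ee_pos: [491.5, -351.6, 189.0]
ee_rot: [[-0.002, 1.0, -0.003], [1.0, 0.002, 0.002], [0.002, -0.003, -1.0]]
contact_force: [-0.5, 0.1, 0.6]
gripper_width: 85.4
finger_force: 0.0
```

```bash
python3 - <<'E'
from rig import manip
for i in range(3):
    manip.capture("top"); s=manip.sense(); print(s["ee_pos"].round(2),s["ee_rot"][:,0].round(4))
E
```

```text
[ 491.32 -352.72  189.93] [-3.e-04  1.e+00  7.e-04]
[ 491.39 -353.56  190.75] [ 6.e-04  1.e+00 -2.e-04]
[ 491.45 -354.09  191.29] [ 1.2e-03  1.0e+00 -8.0e-04]
```

{"api": "carry_out", "payload": {"claw": [0.085, 0.085, 0.085, 0.085, 0.085, 0.085, 0.085], "translation": [[0, 0, 0.025], [0, 0, 0.055], [0, 0, 0.085], [0, 0, 0.11], [0, 0, 0.122], [0, 0, 0.128], [0, 0, 0.128]], "yaw": [0, 0, 0, 0, 0, 0, 0]}}

```text
clock: 3.23
ee_pos: [491.1, -353.4, 62.2]
ee_rot: [[0.001, 1.0, -0.001], [1.0, -0.001, 0.001], [0.001, -0.001, -1.0]]
contact_force: [-0.2, -0.2, 0.2]
gripper_width: 84.6
finger_force: 0.0
```

{"api": "carry_out", "payload": {"claw": [0.06, 0.045, 0.045, 0.045, 0.045, 0.045, 0.045, 0.045], "translation": [[0, 0, 0], [0, 0, 0], [0, 0, 0], [0, 0, 0], [0, 0, 0], [0, 0, 0], [0, 0, 0], [0, 0, 0]], "yaw": [0, 0, 0, 0, 0, 0, 0, 0]}}

```text
clock: 3.9
ee_pos: [494.5, -354.7, 66.0]
ee_rot: [[-0.001, 1.0, 0.005], [1.0, 0.001, -0.004], [-0.004, 0.005, -1.0]]
contact_force: [1.7, 0.2, 7.3]
gripper_width: 46.5
finger_force: 61.4
```

{"api": "carry_out", "payload": {"claw": [0.045, 0.045, 0.045, 0.045, 0.045, 0.045, 0.045, 0.045], "translation": [[0, 0, -0.005], [0, 0, -0.015], [0, 0, -0.03], [0, 0, -0.055], [0, 0, -0.08], [0, 0, -0.105], [0, 0, -0.13], [0, 0, -0.14]], "yaw": [0, 0, 0, 0, 0, 0, 0, 0]}}

```text
clock: 4.57
ee_pos: [493.0, -354.2, 207.2]
ee_rot: [[-0.001, 1.0, 0.004], [1.0, 0.001, -0.004], [-0.004, 0.004, -1.0]]
contact_force: [0.9, -0.7, -0.7]
gripper_width: 46.2
finger_force: 59.8
```

```bash
python3 - <<'E'
from rig import manip
import cv2
from h import *
im=[]
for c in("scene","top"):
    d=manip.capture(c); u,v=proj(d,[493,-354,160])[0].astype(int); print(u,v)
    im.append(cv2.resize(d["image"][max(v-45,0):,max(u-60,0):][:100,:130,::-1],(520,400),interpolation=cv2.INTER_CUBIC)[:, :390])
s=manip.sense(); print(s["gripper_width"],s["finger_force"],s["contact_force"],s["ee_pos"])
cv2.imwrite("pics/g1.png",np.hstack(im))
E
```

```text
199 186
452 213
46.12711779217416 59.76984521141276 [ 0.44629814 -0.13452447 -1.6629366 ] [ 493.02580819 -354.15747696  205.72142945]
```

View pics/g1.png

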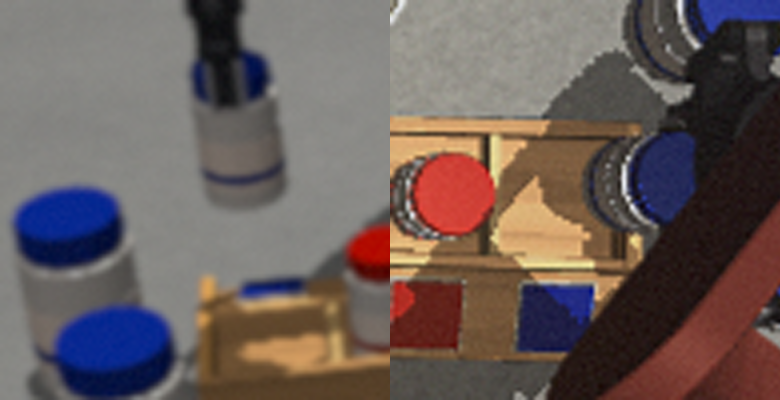

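```bash
cat > o.py <<'E'
from rig import manip
from v import *
s=manip.sense(); p=s["ee_pos"]
def jar(k,xy,z0,u,v,w,h,f):
    im=cv2.resize(k["image"][v:v+h,u:u+w,::-1],None,fx=f,fy=f,interpolation=cv2.INTER_CUBIC).copy()
    for z,r in((0,26),(72,26),(72,24),(90,24)): cv2.polylines(im,[np.round((proj(k,np.c_[xy+r*C,np.full(60,z0+z)])+.5-[u,v])*f).astype(int)],True,(0,255,0),1)
    q=np.round((proj(k,np.c_[np.tile(xy,(2,1)),[z0,z0+90]])+.5-[u,v])*f).astype(int); cv2.line(im,tuple(map(int,q[0])),tuple(map(int,q[1])),(0,0,255),1); return im
k=manip.capture("scene"); print(s["clock"],p)
u,v=proj(k,p)[0].astype(int)
im=jar(k,np.array(p[:2]),p[2]-50,u-28,v-22,56,50,8)
raw=cv2.resize(k["image"][v-22:v+28,u-28:u+28,::-1],None,fx=8,fy=8,interpolation=cv2.INTER_CUBIC)
import sys; cv2.imwrite(sys.argv[1],np.hstack([im,raw])[:,:800])
E
python3 o.py pics/j1.png
```

```text
4.7667 [ 491.06056407 -352.37164673  201.42166048]
```

View pics/j1.png

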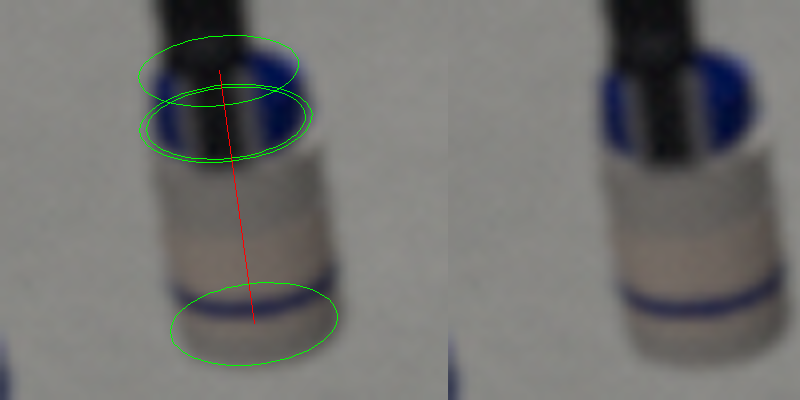

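{"api": "carry_out", "payload": {"claw": [0.045, 0.045, 0.045, 0.045, 0.045, 0.045, 0.045, 0.045], "translation": [[0.012, 0.002, 0], [0.036, 0.006, 0], [0.07, 0.012, 0], [0.105, 0.018, 0], [0.14, 0.024, 0], [0.175, 0.03, 0], [0.21, 0.036, 0], [0.24, 0.04, 0]], "yaw": [0, 0, 0, 0, 0, 0, 0, 0]}}

```text
clock: 5.48
ee_pos: [530.6, -109.4, 200.8]
ee_rot: [[-0.001, 1.0, -0.003], [1.0, 0.001, 0.002], [0.002, -0.003, -1.0]]
contact_force: [-0.1, -0.5, -2.3]
gripper_width: 46.1
finger_force: 59.8
```

{"api": "carry_out", "payload": {"claw": [0.045, 0.045, 0.045, 0.045, 0.045, 0.045, 0.045, 0.045], "translation": [[0.03, 0.005, 0], [0.065, 0.011, 0], [0.1, 0.017, 0], [0.135, 0.023, 0], [0.17, 0.029, 0], [0.203, 0.034, 0], [0.225, 0.038, 0], [0.2336, 0.0394, 0]], "yaw": [0, 0, 0, 0, 0, 0, 0, 0]}}

```text
clock: 6.15
ee_pos: [569.4, 124.7, 200.7]
ee_rot: [[-0.004, 1.0, -0.004], [1.0, 0.004, 0.002], [0.002, -0.004, -1.0]]
contact_force: [0.4, 0.2, -2.9]
gripper_width: 46.2
finger_force: 59.8
```

{"api": "carry_out", "payload": {"claw": [0.045, 0.045, 0.045], "translation": [[0, 0, 0.02], [0, 0, 0.05], [0, 0, 0.06]], "yaw": [0, 0, 0]}}

```text
clock: 6.4
ee_pos: [566.9, 120.5, 137.5]
ee_rot: [[-0.001, 1.0, -0.009], [1.0, 0.001, -0.001], [-0.001, -0.009, -1.0]]
contact_force: [-1.9, -0.8, -3.8]
gripper_width: 46.2
finger_force: 60.0
```

```bash
cat > avg.py <<'E'
from rig import manip
import numpy as np
a=[]
for i in range(4): manip.capture("top"); s=manip.sense(); a.append(np.r_[s["ee_pos"],s["contact_force"],s["gripper_width"]])
print(np.mean(a,0).round(1),np.std(a,0).round(1))
E
python3 avg.py; python3 o.py pics/j2.png
```

```text
[ 5.680e+02  1.201e+02  1.393e+02 -2.000e-01  1.000e-01 -2.600e+00
  4.640e+01] [2.  0.1 2.5 0.4 0.8 0.8 0.4]
6.7 [572.39842615 120.33871482 144.54519101]
```

View pics/j2.png

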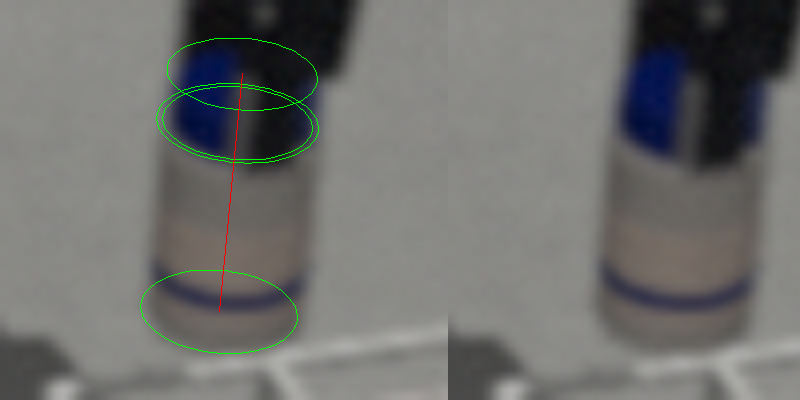

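{"api": "carry_out", "payload": {"claw": [0.045, 0.045, 0.045, 0.045, 0.045, 0.045, 0.045], "translation": [[-0.002, 0, 0.015], [-0.002, 0, 0.03], [-0.002, 0, 0.045], [-0.002, 0, 0.056], [-0.002, 0, 0.064], [-0.002, 0, 0.068], [-0.002, 0, 0.07]], "yaw": [0, 0, 0, 0, 0, 0, 0]}}

```text
clock: 7.33
ee_pos: [571.2, 118.6, 72.6]
ee_rot: [[-0.0, 1.0, -0.0], [1.0, 0.0, 0.0], [0.0, -0.0, -1.0]]
contact_force: [-1.1, 1.1, -2.5]
gripper_width: 46.1
finger_force: 60.0
```

```bash
python3 avg.py
```

```text
[ 5.716e+02  1.186e+02  7.320e+01 -2.000e-01  1.000e-01 -2.500e+00
  4.650e+01] [0.3 0.1 0.4 0.3 0.2 0.5 0.2]
```

{"api": "carry_out", "payload": {"claw": [0.045, 0.045, 0.045, 0.045, 0.045, 0.045, 0.045], "translation": [[0, 0, 0.0015], [0, 0, 0.003], [0, 0, 0.0045], [0, 0, 0.006], [0, 0, 0.006], [0, 0, 0.006], [0, 0, 0.006]], "yaw": [0, 0, 0, 0, 0, 0, 0]}}

```text
clock: 8.12
ee_pos: [571.4, 119.0, 68.0]
ee_rot: [[-0.0, 1.0, 0.0], [1.0, 0.0, 0.001], [0.001, 0.0, -1.0]]
contact_force: [-3.1, 0.9, 5.8]
gripper_width: 46.3
finger_force: 61.7
```

```bash
python3 avg.py
```

```text
[571.4 118.9  68.   -3.2   0.9   6.4  46.4] [0.  0.  0.  0.4 0.1 0.3 0.1]
```

{"api": "carry_out", "payload": {"claw": [0.05, 0.055, 0.06, 0.07, 0.085, 0.085, 0.085, 0.085], "translation": [[0, 0, 0], [0, 0, 0], [0, 0, 0], [0, 0, 0], [0, 0, 0], [0, 0, 0], [0, 0, 0], [0, 0, 0]], "yaw": [0, 0, 0, 0, 0, 0, 0, 0]}}

```text
clock: 8.98
ee_pos: [571.1, 118.5, 66.7]
ee_rot: [[-0.0, 1.0, -0.0], [1.0, 0.0, -0.0], [-0.0, -0.0, -1.0]]
contact_force: [-0.2, -0.0, 0.0]
gripper_width: 85.0
finger_force: 0.0
```

```bash
python3 avg.py; python3 o.py pics/j3.png
```

```text
[5.711e+02 1.186e+02 6.680e+01 1.000e-01 2.000e-01 0.000e+00 8.480e+01] [0.  0.  0.  0.5 0.2 0.2 0.1]
9.2833 [571.07793846 118.58345862  66.80127783]
```

View pics/j3.png

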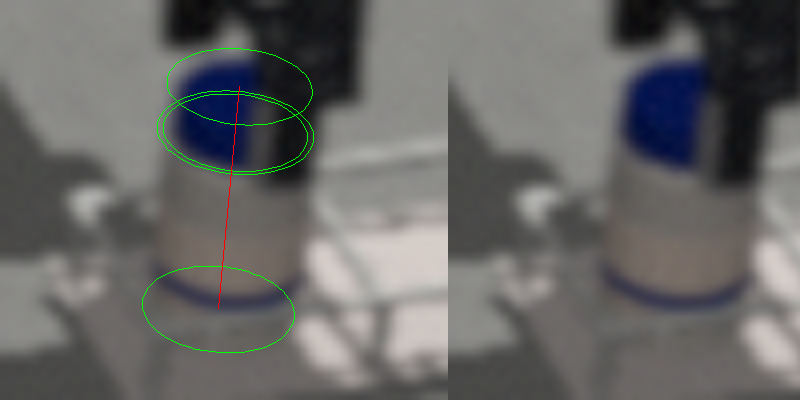

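{"api": "carry_out", "payload": {"claw": [0.085, 0.085, 0.085, 0.085, 0.085, 0.085, 0.085], "translation": [[0, 0, -0.008], [0, 0, -0.03], [0, 0, -0.06], [0, 0, -0.095], [-0.02, -0.004, -0.12], [-0.06, -0.012, -0.133], [-0.1, -0.02, -0.133]], "yaw": [0, 0, 0, 0, 0, 0, 0]}}

```text
clock: 9.92
ee_pos: [554.4, 18.7, 205.9]
ee_rot: [[-0.004, 1.0, 0.01], [1.0, 0.004, -0.001], [-0.001, 0.01, -1.0]]
contact_force: [1.8, -0.2, 0.1]
gripper_width: 85.1
finger_force: 0.0
```

{"api": "carry_out", "payload": {"claw": [0.085, 0.085, 0.085, 0.085, 0.085, 0.085, 0.085, 0.085], "translation": [[-0.04, -0.009, 0], [-0.08, -0.018, 0], [-0.12, -0.027, 0], [-0.16, -0.036, 0], [-0.2, -0.045, 0], [-0.24, -0.054, 0], [-0.275, -0.061, 0], [-0.2888, -0.0638, 0]], "yaw": [0, 0, 0, 0, 0, 0, 0, 0]}}

```text
clock: 10.58
ee_pos: [486.5, -274.6, 200.9]
ee_rot: [[0.003, 1.0, 0.001], [1.0, -0.003, -0.003], [-0.003, 0.001, -1.0]]
contact_force: [0.3, 0.0, 0.7]
gripper_width: 84.7
finger_force: 0.0
```

```bash
python3 avg.py; cat > chk.py <<'E'
import sys
from v import *
d=manip.capture("top"); s=manip.capture("scene"); p=(566,240.5,.045)
B=dict(green=120,yellow=40,red=-40,blue=-120)
for c in sys.argv[1:]:
    b=W(*p,[(0,B[c],0)])[0,:2]; 
    for n,k in(("top",d),("scene",s)):
        try: xy,a=lid(k,c,tuple(proj(k,[*b,100])[0])+(17,),14); print(c,n,xy.round(1),"off bay",(xy-b).round(1),a)
        except Exception as e: print(c,n,"none")
E
python3 chk.py blue
```

```text
[ 4.871e+02 -2.719e+02  2.004e+02 -0.000e+00 -1.000e-01  2.000e-01
  8.520e+01] [0.4 2.2 0.3 0.2 0.7 0.6 0.2]
blue top [570.5 121.9] off bay [-0.9  1.3] 338
blue scene [569.  121.6] off bay [-2.4  1. ] 192
```

{"api": "carry_out", "payload": {"claw": [0.085, 0.085, 0.085, 0.085, 0.085, 0.085, 0.085, 0.085], "translation": [[0, 0, 0.02], [0, 0, 0.05], [0, 0, 0.08], [0, 0, 0.105], [0, 0, 0.122], [0, 0, 0.132], [0, 0, 0.137], [0, 0, 0.137]], "yaw": [0, 0, 0, 0, 0, 0, 0, 0]}}

```text
clock: 11.65
ee_pos: [487.3, -269.0, 62.0]
ee_rot: [[-0.002, 1.0, -0.001], [1.0, 0.002, 0.001], [0.001, -0.001, -1.0]]
contact_force: [-0.1, 0.3, -0.5]
gripper_width: 84.9
finger_force: 0.0
```

{"api": "carry_out", "payload": {"claw": [0.06, 0.045, 0.045, 0.045, 0.045, 0.045, 0.045, 0.045], "translation": [[0, 0, 0], [0, 0, 0], [0, 0, 0], [0, 0, 0], [0, 0, 0], [0, 0, 0], [0, 0, 0], [0, 0, 0]], "yaw": [0, 0, 0, 0, 0, 0, 0, 0]}}

```text
clock: 12.32
ee_pos: [489.3, -271.3, 65.9]
ee_rot: [[-0.0, 1.0, 0.004], [1.0, 0.0, -0.002], [-0.002, 0.004, -1.0]]
contact_force: [-1.3, 1.1, 7.5]
gripper_width: 46.0
finger_force: 83.8
```

```bash
python3 avg.py
```

```text
[ 489.3 -271.3   65.9   -0.6    1.1    7.2   46.3] [0.  0.  0.  0.4 0.4 0.3 0.2]
```

{"api": "carry_out", "payload": {"claw": [0.045, 0.045, 0.045, 0.045, 0.045, 0.045, 0.045, 0.045], "translation": [[0, 0, -0.005], [0, 0, -0.015], [0, 0, -0.03], [0, 0, -0.055], [0, 0, -0.08], [0, 0, -0.105], [0, 0, -0.13], [0, 0, -0.14]], "yaw": [0, 0, 0, 0, 0, 0, 0, 0]}}

```text
clock: 13.18
ee_pos: [489.1, -271.3, 207.4]
ee_rot: [[-0.0, 1.0, 0.005], [1.0, 0.0, -0.004], [-0.004, 0.005, -1.0]]
contact_force: [0.9, -0.1, -2.1]
gripper_width: 46.0
finger_force: 84.4
```

{"api": "carry_out", "payload": {"claw": [0.045, 0.045, 0.045, 0.045, 0.045, 0.045, 0.045, 0.045], "translation": [[0.012, 0.002, 0], [0.036, 0.006, 0], [0.07, 0.012, 0], [0.105, 0.018, 0], [0.14, 0.024, 0], [0.175, 0.03, 0], [0.21, 0.036, 0], [0.24, 0.041, 0]], "yaw": [0, 0, 0, 0, 0, 0, 0, 0]}}

```text
clock: 13.85
ee_pos: [526.5, -26.5, 200.2]
ee_rot: [[-0.001, 1.0, -0.004], [1.0, 0.001, 0.002], [0.002, -0.004, -1.0]]
contact_force: [0.1, -0.6, -2.5]
gripper_width: 46.0
finger_force: 84.4
```

{"api": "carry_out", "payload": {"claw": [0.045, 0.045, 0.045, 0.045, 0.045, 0.045, 0.045, 0.045], "translation": [[0.03, 0.005, 0], [0.065, 0.011, 0], [0.1, 0.017, 0], [0.135, 0.023, 0], [0.17, 0.029, 0], [0.203, 0.035, 0], [0.222, 0.038, 0], [0.2287, 0.04, 0]], "yaw": [0, 0, 0, 0, 0, 0, 0, 0]}}

```text
clock: 14.52
ee_pos: [566.0, 202.6, 200.0]
ee_rot: [[-0.004, 1.0, -0.005], [1.0, 0.004, 0.001], [0.001, -0.005, -1.0]]
contact_force: [-0.6, -0.8, -2.9]
gripper_width: 46.5
finger_force: 84.4
```

{"api": "carry_out", "payload": {"claw": [0.045, 0.045, 0.045, 0.045, 0.045, 0.045, 0.045, 0.045], "translation": [[0, 0, 0.01], [0, 0, 0.035], [0, 0, 0.065], [0, 0, 0.09], [0, 0, 0.11], [0, 0, 0.122], [0, 0, 0.128], [0, 0, 0.13]], "yaw": [0, 0, 0, 0, 0, 0, 0, 0]}}

```text
clock: 15.18
ee_pos: [566.8, 197.5, 70.8]
ee_rot: [[0.001, 1.0, -0.003], [1.0, -0.001, -0.001], [-0.001, -0.003, -1.0]]
contact_force: [0.0, 0.2, -2.3]
gripper_width: 46.3
finger_force: 84.3
```

```bash
python3 avg.py
```

```text
[ 5.689e+02  1.984e+02  7.340e+01  3.000e-01  1.000e-01 -2.700e+00
  4.620e+01] [0.8 0.3 1.  0.3 0.5 0.3 0.2]
```

{"api": "carry_out", "payload": {"claw": [0.045, 0.045, 0.045, 0.045, 0.045, 0.045, 0.045], "translation": [[0, 0, 0.0015], [0, 0, 0.003], [0, 0, 0.0045], [0, 0, 0.006], [0, 0, 0.006], [0, 0, 0.006], [0, 0, 0.006]], "yaw": [0, 0, 0, 0, 0, 0, 0]}}

```text
clock: 15.97
ee_pos: [568.8, 199.0, 67.9]
ee_rot: [[-0.001, 1.0, 0.001], [1.0, 0.001, 0.0], [0.0, 0.001, -1.0]]
contact_force: [-1.6, -1.1, 5.4]
gripper_width: 46.5
finger_force: 85.7
```

```bash
python3 avg.py; python3 chk.py red
```

```text
[ 5.688e+02  1.990e+02  6.790e+01 -1.700e+00 -2.000e-01  5.600e+00
  4.610e+01] [0.  0.  0.  0.6 0.2 0.3 0.1]
red top [567.2 187.6] off bay [ -0.6 -12.9] 146
red scene [559.9 192.7] off bay [-7.9 -7.8] 100
```

{"api": "carry_out", "payload": {"claw": [0.05, 0.055, 0.06, 0.07, 0.085, 0.085, 0.085, 0.085], "translation": [[0, 0, 0], [0, 0, 0], [0, 0, 0], [0, 0, 0], [0, 0, 0], [0, 0, 0], [0, 0, 0], [0, 0, 0]], "yaw": [0, 0, 0, 0, 0, 0, 0, 0]}}

```text
clock: 17.03
ee_pos: [568.2, 198.7, 66.7]
ee_rot: [[-0.0, 1.0, -0.0], [1.0, 0.0, -0.0], [-0.0, -0.0, -1.0]]
contact_force: [0.1, -0.3, 0.4]
gripper_width: 85.1
finger_force: 0.0
```

{"api": "carry_out", "payload": {"claw": [0.085, 0.085, 0.085, 0.085, 0.085, 0.085, 0.085], "translation": [[0, 0, -0.008], [0, 0, -0.03], [0, 0, -0.06], [0, 0, -0.095], [-0.02, -0.004, -0.12], [-0.06, -0.012, -0.133], [-0.1, -0.02, -0.133]], "yaw": [0, 0, 0, 0, 0, 0, 0]}}

```text
clock: 17.62
ee_pos: [551.6, 99.3, 205.9]
ee_rot: [[-0.004, 1.0, 0.011], [1.0, 0.004, 0.001], [0.001, 0.011, -1.0]]
contact_force: [0.4, -1.0, 0.8]
gripper_width: 84.7
finger_force: 0.0
```

{"api": "carry_out", "payload": {"claw": [0.085, 0.085, 0.085, 0.085, 0.085, 0.085, 0.085, 0.085], "translation": [[-0.04, -0.008, 0], [-0.08, -0.016, 0], [-0.12, -0.024, 0], [-0.16, -0.032, 0], [-0.2, -0.04, 0], [-0.24, -0.048, 0], [-0.272, -0.0545, 0], [-0.284, -0.0567, 0]], "yaw": [0, 0, 0, 0, 0, 0, 0, 0]}}

```text
clock: 18.28
ee_pos: [491.0, -189.3, 200.8]
ee_rot: [[0.003, 1.0, 0.001], [1.0, -0.003, -0.003], [-0.003, 0.001, -1.0]]
contact_force: [0.3, -0.8, -0.3]
gripper_width: 85.4
finger_force: 0.0
```

```bash
python3 avg.py; python3 chk.py blue red
```

```text
[ 4.916e+02 -1.866e+02  2.004e+02  0.000e+00 -2.000e-01 -1.000e-01
  8.500e+01] [0.3 1.9 0.3 0.6 0.6 0.2 0.1]
blue top [570.5 121.9] off bay [-0.9  1.3] 339
blue scene [569.  121.6] off bay [-2.4  1. ] 192
red top [568.5 200.2] off bay [ 0.7 -0.4] 352
red scene [567.2 200. ] off bay [-0.6 -0.5] 202
```

Blue and red both sit in their bays, within 3 mm of centre. Next is yellow.

{"api": "carry_out", "payload": {"claw": [0.085, 0.085, 0.085, 0.085, 0.085, 0.085, 0.085, 0.085], "translation": [[0, 0, 0.02], [0, 0, 0.05], [0, 0, 0.08], [0, 0, 0.105], [0, 0, 0.122], [0, 0, 0.132], [0, 0, 0.137], [0, 0, 0.137]], "yaw": [0, 0, 0, 0, 0, 0, 0, 0]}}

```text
clock: 19.35
ee_pos: [491.5, -184.2, 62.0]
ee_rot: [[-0.002, 1.0, -0.002], [1.0, 0.002, 0.001], [0.001, -0.002, -1.0]]
contact_force: [0.2, 0.8, 0.7]
gripper_width: 85.1
finger_force: 0.0
```

{"api": "carry_out", "payload": {"claw": [0.06, 0.045, 0.045, 0.045, 0.045, 0.045, 0.045, 0.045], "translation": [[0, 0, 0], [0, 0, 0], [0, 0, 0], [0, 0, 0], [0, 0, 0], [0, 0, 0], [0, 0, 0], [0, 0, 0]], "yaw": [0, 0, 0, 0, 0, 0, 0, 0]}}

```text
clock: 20.02
ee_pos: [494.1, -186.0, 66.0]
ee_rot: [[-0.0, 1.0, 0.005], [1.0, 0.0, -0.002], [-0.002, 0.005, -1.0]]
contact_force: [-0.5, 1.9, 7.0]
gripper_width: 46.6
finger_force: 72.2
```

```bash
python3 avg.py
```

```text
[ 4.941e+02 -1.861e+02  6.600e+01  2.000e-01  1.400e+00  7.700e+00
  4.630e+01] [0.  0.  0.  0.6 0.7 0.3 0.1]
```

{"api": "carry_out", "payload": {"claw": [0.045, 0.045, 0.045, 0.045, 0.045, 0.045, 0.045, 0.045], "translation": [[0, 0, -0.005], [0, 0, -0.015], [0, 0, -0.03], [0, 0, -0.055], [0, 0, -0.08], [0, 0, -0.105], [0, 0, -0.13], [0, 0, -0.14]], "yaw": [0, 0, 0, 0, 0, 0, 0, 0]}}

```text
clock: 20.88
ee_pos: [493.5, -186.1, 207.3]
ee_rot: [[-0.0, 1.0, 0.006], [1.0, 0.0, -0.003], [-0.003, 0.006, -1.0]]
contact_force: [1.2, -0.3, -0.5]
gripper_width: 46.0
finger_force: 72.2
```

{"api": "carry_out", "payload": {"claw": [0.045, 0.045, 0.045, 0.045, 0.045, 0.045, 0.045, 0.045], "translation": [[0.012, 0.002, 0], [0.036, 0.006, 0], [0.07, 0.011, 0], [0.105, 0.017, 0], [0.14, 0.022, 0], [0.175, 0.028, 0], [0.21, 0.033, 0], [0.24, 0.038, 0]], "yaw": [0, 0, 0, 0, 0, 0, 0, 0]}}

```text
clock: 21.55
ee_pos: [527.6, 58.1, 200.2]
ee_rot: [[-0.001, 1.0, -0.004], [1.0, 0.001, 0.001], [0.001, -0.004, -1.0]]
contact_force: [0.5, -0.5, -2.6]
gripper_width: 46.6
finger_force: 72.2
```

{"api": "carry_out", "payload": {"claw": [0.045, 0.045, 0.045, 0.045, 0.045, 0.045, 0.045, 0.045], "translation": [[0.03, 0.005, 0], [0.065, 0.01, 0], [0.1, 0.016, 0], [0.135, 0.021, 0], [0.17, 0.027, 0], [0.2, 0.031, 0], [0.218, 0.034, 0], [0.2237, 0.0352, 0]], "yaw": [0, 0, 0, 0, 0, 0, 0, 0]}}

```text
clock: 22.22
ee_pos: [562.5, 282.2, 199.8]
ee_rot: [[-0.004, 1.0, -0.004], [1.0, 0.004, 0.0], [0.0, -0.004, -1.0]]
contact_force: [0.0, -0.4, -2.7]
gripper_width: 45.9
finger_force: 72.2
```

{"api": "carry_out", "payload": {"claw": [0.045, 0.045, 0.045, 0.045, 0.045, 0.045, 0.045, 0.045], "translation": [[0, 0, 0.01], [0, 0, 0.035], [0, 0, 0.065], [0, 0, 0.09], [0, 0, 0.11], [0, 0, 0.122], [0, 0, 0.128], [0, 0, 0.13]], "yaw": [0, 0, 0, 0, 0, 0, 0, 0]}}

```text
clock: 22.88
ee_pos: [563.4, 277.3, 70.7]
ee_rot: [[0.0, 1.0, -0.003], [1.0, -0.0, -0.001], [-0.001, -0.003, -1.0]]
contact_force: [-0.2, -0.1, -2.3]
gripper_width: 46.2
finger_force: 72.2
```

```bash
python3 avg.py
```

```text
[ 5.654e+02  2.785e+02  7.350e+01  1.000e-01  0.000e+00 -2.000e+00
  4.630e+01] [0.7 0.4 1.  0.3 0.5 0.5 0.2]
```

{"api": "carry_out", "payload": {"claw": [0.045, 0.045, 0.045, 0.045, 0.045, 0.045, 0.045], "translation": [[0, 0, 0.0015], [0, 0, 0.003], [0, 0, 0.0045], [0, 0, 0.006], [0, 0, 0.006], [0, 0, 0.006], [0, 0, 0.006]], "yaw": [0, 0, 0, 0, 0, 0, 0]}}

```text
clock: 23.67
ee_pos: [565.3, 278.9, 68.0]
ee_rot: [[-0.001, 1.0, 0.001], [1.0, 0.001, 0.001], [0.001, 0.001, -1.0]]
contact_force: [-0.9, -0.2, 5.0]
gripper_width: 46.3
finger_force: 73.5
```

```bash
python3 avg.py
```

```text
[ 5.653e+02  2.790e+02  6.790e+01 -1.900e+00 -2.000e-01  6.000e+00
  4.640e+01] [0.  0.  0.  0.6 0.7 0.5 0.2]
```

{"api": "carry_out", "payload": {"claw": [0.05, 0.055, 0.06, 0.07, 0.085, 0.085, 0.085, 0.085], "translation": [[0, 0, 0], [0, 0, 0], [0, 0, 0], [0, 0, 0], [0, 0, 0], [0, 0, 0], [0, 0, 0], [0, 0, 0]], "yaw": [0, 0, 0, 0, 0, 0, 0, 0]}}

```text
clock: 24.53
ee_pos: [564.8, 278.6, 66.7]
ee_rot: [[-0.001, 1.0, -0.0], [1.0, 0.001, -0.0], [-0.0, -0.0, -1.0]]
contact_force: [-0.9, -0.2, 0.4]
gripper_width: 85.1
finger_force: 0.0
```

{"api": "carry_out", "payload": {"claw": [0.085, 0.085, 0.085, 0.085, 0.085, 0.085, 0.085], "translation": [[0, 0, -0.008], [0, 0, -0.03], [0, 0, -0.06], [0, 0, -0.095], [-0.02, -0.004, -0.12], [-0.06, -0.012, -0.133], [-0.1, -0.02, -0.133]], "yaw": [0, 0, 0, 0, 0, 0, 0]}}

```text
clock: 25.12
ee_pos: [548.1, 179.6, 206.0]
ee_rot: [[-0.004, 1.0, 0.011], [1.0, 0.004, 0.002], [0.002, 0.011, -1.0]]
contact_force: [0.8, -0.8, 0.2]
gripper_width: 85.4
finger_force: 0.0
```

{"api": "carry_out", "payload": {"claw": [0.085, 0.085, 0.085, 0.085, 0.085, 0.085, 0.085, 0.085], "translation": [[-0.04, -0.0075, 0], [-0.08, -0.015, 0], [-0.12, -0.0225, 0], [-0.16, -0.03, 0], [-0.2, -0.037, 0], [-0.24, -0.044, 0], [-0.276, -0.0505, 0], [-0.29, -0.0528, 0]], "yaw": [0, 0, 0, 0, 0, 0, 0, 0]}}

```text
clock: 25.78
ee_pos: [491.5, -115.4, 200.9]
ee_rot: [[0.003, 1.0, 0.001], [1.0, -0.003, -0.003], [-0.003, 0.001, -1.0]]
contact_force: [0.4, 1.6, 0.1]
gripper_width: 85.0
finger_force: 0.0
```

```bash
python3 avg.py; python3 chk.py blue red yellow
```

```text
[ 4.920e+02 -1.134e+02  2.006e+02  3.000e-01  2.000e-01 -0.000e+00
  8.510e+01] [0.3 1.9 0.2 0.2 0.7 0.2 0.1]
blue top [570.5 121.9] off bay [-0.9  1.3] 338
blue scene [568.8 121.6] off bay [-2.6  1. ] 193
red top [568.5 200.2] off bay [ 0.7 -0.4] 354
red scene [567.2 200. ] off bay [-0.6 -0.5] 202
yellow top [565.4 281. ] off bay [1.2 0.6] 340
yellow scene [561.5 280.9] off bay [-2.7  0.4] 194
```

Yellow is in its bay too. Last is green.

{"api": "carry_out", "payload": {"claw": [0.085, 0.085, 0.085, 0.085, 0.085, 0.085, 0.085, 0.085], "translation": [[0, 0, 0.02], [0, 0, 0.05], [0, 0, 0.08], [0, 0, 0.105], [0, 0, 0.122], [0, 0, 0.132], [0, 0, 0.137], [0, 0, 0.137]], "yaw": [0, 0, 0, 0, 0, 0, 0, 0]}}

```text
clock: 26.85
ee_pos: [491.8, -110.4, 62.0]
ee_rot: [[-0.002, 1.0, -0.002], [1.0, 0.002, 0.001], [0.001, -0.002, -1.0]]
contact_force: [0.4, -0.7, 0.2]
gripper_width: 84.9
finger_force: 0.0
```

{"api": "carry_out", "payload": {"claw": [0.06, 0.045, 0.045, 0.045, 0.045, 0.045, 0.045, 0.045], "translation": [[0, 0, 0], [0, 0, 0], [0, 0, 0], [0, 0, 0], [0, 0, 0], [0, 0, 0], [0, 0, 0], [0, 0, 0]], "yaw": [0, 0, 0, 0, 0, 0, 0, 0]}}

```text
clock: 27.52
ee_pos: [494.5, -111.8, 65.6]
ee_rot: [[-0.0, 1.0, 0.005], [1.0, 0.0, -0.001], [-0.001, 0.005, -1.0]]
contact_force: [-0.5, 1.3, 5.8]
gripper_width: 46.3
finger_force: 84.8
```

```bash
python3 avg.py
```

```text
[ 494.5 -111.9   65.6   -0.6    0.8    6.4   46.3] [0.  0.  0.  0.2 0.5 0.2 0.1]
```

{"api": "carry_out", "payload": {"claw": [0.045, 0.045, 0.045, 0.045, 0.045, 0.045, 0.045, 0.045], "translation": [[0, 0, -0.005], [0, 0, -0.015], [0, 0, -0.03], [0, 0, -0.055], [0, 0, -0.08], [0, 0, -0.105], [0, 0, -0.13], [0, 0, -0.14]], "yaw": [0, 0, 0, 0, 0, 0, 0, 0]}}

```text
clock: 28.38
ee_pos: [494.0, -111.9, 207.2]
ee_rot: [[-0.0, 1.0, 0.006], [1.0, 0.0, -0.002], [-0.002, 0.006, -1.0]]
contact_force: [0.5, -1.1, -2.3]
gripper_width: 46.4
finger_force: 84.0
```

{"api": "carry_out", "payload": {"claw": [0.045, 0.045, 0.045, 0.045, 0.045, 0.045, 0.045, 0.045], "translation": [[0.012, 0.002, 0], [0.036, 0.005, 0], [0.07, 0.01, 0], [0.105, 0.015, 0], [0.14, 0.02, 0], [0.175, 0.025, 0], [0.21, 0.03, 0], [0.24, 0.035, 0]], "yaw": [0, 0, 0, 0, 0, 0, 0, 0]}}

```text
clock: 29.05
ee_pos: [525.0, 131.8, 200.3]
ee_rot: [[-0.001, 1.0, -0.004], [1.0, 0.001, 0.001], [0.001, -0.004, -1.0]]
contact_force: [0.4, -1.1, -3.6]
gripper_width: 46.2
finger_force: 83.9
```

{"api": "carry_out", "payload": {"claw": [0.045, 0.045, 0.045, 0.045, 0.045, 0.045, 0.045, 0.045], "translation": [[0.03, 0.005, 0], [0.065, 0.01, 0], [0.1, 0.015, 0], [0.135, 0.02, 0], [0.17, 0.025, 0], [0.203, 0.03, 0], [0.223, 0.033, 0], [0.2305, 0.0338, 0]], "yaw": [0, 0, 0, 0, 0, 0, 0, 0]}}

```text
clock: 29.72
ee_pos: [558.7, 363.0, 199.7]
ee_rot: [[-0.004, 1.0, -0.004], [1.0, 0.004, 0.0], [0.0, -0.004, -1.0]]
contact_force: [0.0, 0.1, -3.5]
gripper_width: 46.2
finger_force: 84.0
```

{"api": "carry_out", "payload": {"claw": [0.045, 0.045, 0.045, 0.045, 0.045, 0.045, 0.045, 0.045], "translation": [[0, 0, 0.01], [0, 0, 0.035], [0, 0, 0.065], [0, 0, 0.09], [0, 0, 0.11], [0, 0, 0.122], [0, 0, 0.128], [0, 0, 0.13]], "yaw": [0, 0, 0, 0, 0, 0, 0, 0]}}

```text
clock: 30.38
ee_pos: [559.5, 357.8, 70.7]
ee_rot: [[0.0, 1.0, -0.003], [1.0, -0.0, -0.002], [-0.002, -0.003, -1.0]]
contact_force: [0.5, 0.6, -3.3]
gripper_width: 46.4
finger_force: 84.0
```

```bash
python3 avg.py
```

```text
[ 5.615e+02  3.592e+02  7.360e+01  1.000e-01  5.000e-01 -3.400e+00
  4.640e+01] [0.7 0.5 1.1 0.6 0.3 0.3 0.1]
```

{"api": "carry_out", "payload": {"claw": [0.045, 0.045, 0.045, 0.045, 0.045, 0.045, 0.045], "translation": [[0, 0, 0.0015], [0, 0, 0.003], [0, 0, 0.0045], [0, 0, 0.006], [0, 0, 0.006], [0, 0, 0.006], [0, 0, 0.006]], "yaw": [0, 0, 0, 0, 0, 0, 0]}}

```text
clock: 31.17
ee_pos: [561.1, 359.7, 67.7]
ee_rot: [[-0.001, 1.0, 0.001], [1.0, 0.001, 0.001], [0.001, 0.001, -1.0]]
contact_force: [-1.4, 0.5, 3.1]
gripper_width: 46.3
finger_force: 85.1
```

```bash
python3 avg.py
```

```text
[ 5.611e+02  3.597e+02  6.770e+01 -2.200e+00 -1.000e-01  4.100e+00
  4.640e+01] [0.  0.  0.  0.6 0.5 0.7 0.2]
```

Green is touching the floor. I release it and lift clear, moving back so the cameras can see.

{"api": "carry_out", "payload": {"claw": [0.05, 0.055, 0.06, 0.07, 0.085, 0.085, 0.085, 0.085], "translation": [[0, 0, 0], [0, 0, 0], [0, 0, 0], [0, 0, 0], [0, 0, 0], [0, 0, 0], [0, 0, 0], [0, 0, 0]], "yaw": [0, 0, 0, 0, 0, 0, 0, 0]}}

```text
clock: 32.03
ee_pos: [560.8, 359.3, 66.6]
ee_rot: [[-0.001, 1.0, -0.0], [1.0, 0.001, -0.0], [-0.0, -0.0, -1.0]]
contact_force: [-0.3, -1.0, 0.9]
gripper_width: 85.3
finger_force: 0.0
```

{"api": "carry_out", "payload": {"claw": [0.085, 0.085, 0.085, 0.085, 0.085, 0.085, 0.085, 0.085], "translation": [[0, 0, -0.008], [0, 0, -0.03], [0, 0, -0.06], [0, 0, -0.095], [-0.02, -0.004, -0.12], [-0.06, -0.012, -0.133], [-0.1, -0.02, -0.133], [-0.14, -0.03, -0.133]], "yaw": [0, 0, 0, 0, 0, 0, 0, 0]}}

```text
clock: 32.7
ee_pos: [532.1, 218.6, 202.9]
ee_rot: [[-0.002, 1.0, 0.006], [1.0, 0.002, 0.001], [0.001, 0.006, -1.0]]
contact_force: [0.5, -0.6, -0.9]
gripper_width: 84.9
finger_force: 0.0
```

{"api": "carry_out", "payload": {"claw": [0.085, 0.085, 0.085, 0.085, 0.085, 0.085, 0.085, 0.085], "translation": [[-0.04, -0.0075, 0], [-0.08, -0.015, 0], [-0.12, -0.0225, 0], [-0.16, -0.03, 0], [-0.2, -0.037, 0], [-0.24, -0.044, 0], [-0.27, -0.05, 0], [-0.28, -0.05, 0]], "yaw": [0, 0, 0, 0, 0, 0, 0, 0]}}

```text
clock: 33.37
ee_pos: [480.1, -64.5, 200.7]
ee_rot: [[0.003, 1.0, 0.001], [1.0, -0.003, -0.002], [-0.002, 0.001, -1.0]]
contact_force: [-0.4, -0.4, 0.0]
gripper_width: 84.7
finger_force: 0.0
```

```bash
python3 avg.py; python3 chk.py blue red yellow green; python3 - <<'E'
from v import *
p=(566,240.5,.045); d=manip.capture("top"); s=manip.capture("scene")
cv2.imwrite("pics/end.png",np.vstack([draw(d,p,125,150,150,60),draw(s,None,350,180,150,60)]))
E
```

```text
[ 4.812e+02 -6.190e+01  2.005e+02  4.000e-01  3.000e-01 -1.000e-01
  8.490e+01] [0.2 1.6 0.2 0.4 0.2 0.2 0.2]
blue top [570.5 121.9] off bay [-0.9  1.3] 340
blue scene [569.  121.6] off bay [-2.4  1. ] 192
red top [568.4 200.2] off bay [ 0.6 -0.3] 352
red scene [566.9 200. ] off bay [-0.9 -0.5] 200
yellow top [565.3 281.4] off bay [1.1 1. ] 344
yellow scene [561.5 281. ] off bay [-2.7  0.5] 194
green top [560.4 362. ] off bay [-0.2  1.6] 341
green scene [558.9 360.6] off bay [-1.7  0.2] 163
```

View pics/end.png

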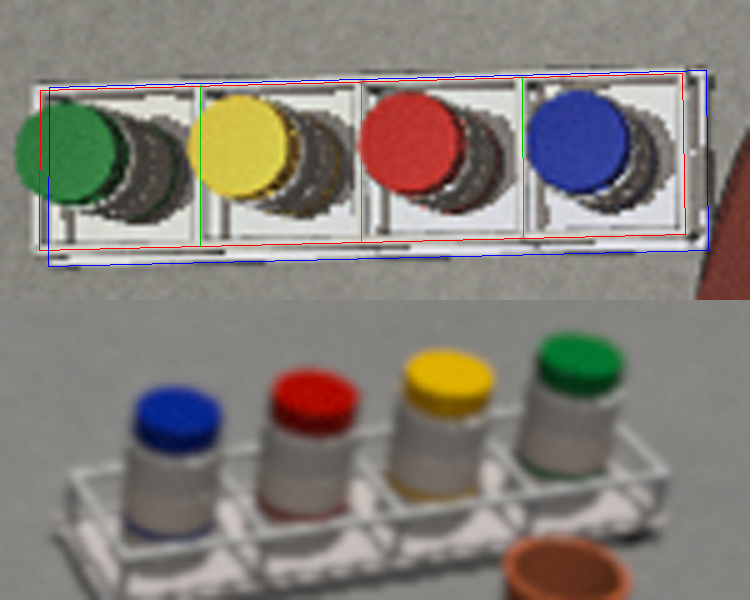

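The final picture shows green, yellow, red and blue standing upright in the four bays. In the top half of the crop they are at (65,150), (238,147), (410,142) and (578,142). Measured offsets from the bay centres are under 3 mm, and lid positions from both cameras agree with the jars standing at floor height.

```bash
python3 -c "
from rig import manip
print(manip.finish_job())"
```

```text
the job is handed in; nothing more can be done
None
```

The job is handed in: all four jars stand upright in the work rack, left to right green, yellow, red, blue to match their tiles, each within about 3 mm of its bay centre by camera; handing in returned no verdict.

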